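Sweep the loose tape rolls into the roll slot of the desk tray

TASK

Tidy the desk tray: with a fingertip, sweep the three green tape rolls one after another along the tray floor, through the narrow gate and into the roll slot, until all three lie flat in the slot completely past the gate. Leave the orange roll in the wide compartment. Only push, and gently: do not pinch, pick up or tip any roll, and do not disturb the mug, the jar or the glue stick around the tray.

Things in the scene. Friction and masses are not known exactly. Their poses are not given: they have to be found in the camera images.
- tray: fixed desk tray, black 3 mm walls with tops 21 mm above the desk, grey floor 3 mm above the desk; 350 mm long (x), 228 mm wide (y). Origin: centre of its underside; +x runs from the wide compartment through the gate into the roll slot, z up. Wide compartment: inside x -172 to +33, y -111 to +111 mm, empty but for four rolls. Small compartments beside the slot hold pencils and clips
- gate (a point): middle of the 46 mm wide gate, at floor level on the slot side of the 3 mm divider (tray x = 36 mm, y = 0); axes as the tray's. Shoulder walls at 45 degrees, from tray (8, +-51) to (35, +-24) mm, lead into it. Beyond it (+x) is the open-topped roll slot, 46 mm wide, 136 mm long, for three rolls in a row, each pushing on those before. A roll is past the gate with its centre 20 mm beyond
- slot_end (a point): middle of the slot's closed far end at floor level (tray x = 172 mm, y = 0)
- green_roll_1: green roll of adhesive tape lying flat in the wide compartment: a disc 40 mm in diameter and 15 mm thick, about 15 g, its core closed by a white hub; slides on the tray floor, stops when no longer pushed. Origin: centre of its underside, z up
- green_roll_2: green roll of adhesive tape lying flat in the wide compartment: a disc 40 mm in diameter and 15 mm thick, about 15 g, its core closed by a white hub; slides on the tray floor, stops when no longer pushed. Origin: centre of its underside, z up
- green_roll_3: green roll of adhesive tape lying flat in the wide compartment: a disc 40 mm in diameter and 15 mm thick, about 15 g, its core closed by a white hub; slides on the tray floor, stops when no longer pushed. Origin: centre of its underside, z up
- orange_roll: orange roll of adhesive tape lying flat in the wide compartment: a disc 40 mm in diameter and 15 mm thick, about 15 g, its core closed by a white hub; slides on the tray floor, stops when no longer pushed. Origin: centre of its underside, z up. Stays in the wide compartment
- mug: steel insulated mug with black lid and handle standing on the desk beyond the tray's -y side: 77 mm in diameter, 122 mm high, handle to 75 mm from its axis. Leave alone. Origin: centre of its underside
- jar: amber jar with black cap standing on the desk beyond the tray's -y side: 64 mm in diameter, 78 mm high. Leave alone. Origin: centre of its underside
- glue_stick: white glue stick with red cap standing on the desk beyond the slot end of the tray: 27 mm in diameter, 94 mm high. Leave alone. Origin: centre of its underside
Mind the look-alikes: they are no part of the job. Leave any pink look-alike of the green_roll_3 alone. Leave any red look-alike of the green_roll_1 alone.

How it is judged:
On the way, in this order (a step that is already met when the one before it is completed fails the run):
1. a first green roll lies past the gate in the slot (((x of green_roll_1 in the frame of gate between 0.015 and 0.125 m and y of green_roll_1 in the frame of gate between -0.012 and 0.012 m and z of green_roll_1 in the frame of gate below 0.006 m) or (x of green_roll_2 in the frame of gate between 0.015 and 0.125 m and y of green_roll_2 in the frame of gate between -0.012 and 0.012 m and z of green_roll_2 in the frame of gate below 0.006 m) or (x of green_roll_3 in the frame of gate between 0.015 and 0.125 m and y of green_roll_3 in the frame of gate between -0.012 and 0.012 m and z of green_roll_3 in the frame of gate below 0.006 m))), for 0.2 s.
2. a second green roll lies past the gate in the slot ((((x of green_roll_1 in the frame of gate between 0.015 and 0.125 m and y of green_roll_1 in the frame of gate between -0.012 and 0.012 m and z of green_roll_1 in the frame of gate below 0.006 m) and (x of green_roll_2 in the frame of gate between 0.015 and 0.125 m and y of green_roll_2 in the frame of gate between -0.012 and 0.012 m and z of green_roll_2 in the frame of gate below 0.006 m)) or ((x of green_roll_1 in the frame of gate between 0.015 and 0.125 m and y of green_roll_1 in the frame of gate between -0.012 and 0.012 m and z of green_roll_1 in the frame of gate below 0.006 m) and (x of green_roll_3 in the frame of gate between 0.015 and 0.125 m and y of green_roll_3 in the frame of gate between -0.012 and 0.012 m and z of green_roll_3 in the frame of gate below 0.006 m)) or ((x of green_roll_2 in the frame of gate between 0.015 and 0.125 m and y of green_roll_2 in the frame of gate between -0.012 and 0.012 m and z of green_roll_2 in the frame of gate below 0.006 m) and (x of green_roll_3 in the frame of gate between 0.015 and 0.125 m and y of green_roll_3 in the frame of gate between -0.012 and 0.012 m and z of green_roll_3 in the frame of gate below 0.006 m)))), for 0.2 s.
3. the third green roll lies past the gate in the slot (x of green_roll_1 in the frame of gate between 0.015 and 0.125 m and y of green_roll_1 in the frame of gate between -0.012 and 0.012 m and z of each of green_roll_1, green_roll_2, green_roll_3 in the frame of gate below 0.006 m and x of green_roll_2 in the frame of gate between 0.015 and 0.125 m and y of green_roll_2 in the frame of gate between -0.012 and 0.012 m and x of green_roll_3 in the frame of gate between 0.015 and 0.125 m and y of green_roll_3 in the frame of gate between -0.012 and 0.012 m), for 0.2 s.
At the end, for the whole second after the job is handed in: all three green rolls lie flat and at rest on the floor of the roll slot, each centre at least 15 mm past the gate; the orange roll lies flat and at rest in the wide compartment, its centre more than 20 mm short of the gate point (all of step 3 and x of orange_roll in the frame of gate between -0.208 and -0.02 m and y of orange_roll in the frame of gate between -0.111 and 0.111 m and z of orange_roll in the frame of gate below 0.006 m and linear speed of each of green_roll_1, green_roll_2, green_roll_3, orange_roll below 0.02 m/s); the robot touches nothing.
It fails at once if a roll is lifted more than 10 mm off the tray floor (z of any of green_roll_1, green_roll_2, green_roll_3, orange_roll in the frame of gate above 0.01 m).
It fails at once if a roll is tipped by more than 0.3 rad (angle between any of green_roll_1, green_roll_2, green_roll_3, orange_roll's own z axis and vertical above 0.3 rad).
It fails at once if a roll is pinched or pressed with more than 15 N by the fingers (contact force between the fingers and green_roll_1 above 15 N or contact force between the fingers and green_roll_2 above 15 N or contact force between the fingers and green_roll_3 above 15 N or contact force between the fingers and orange_roll above 15 N).
It fails at once if the orange roll goes into the gate (centre less than 10 mm short of the gate point) (x of orange_roll in the frame of gate above -0.01 m).
It fails at once if the mug, the jar or the glue stick is shifted more than 20 mm or tipped (distance of any of mug, jar, glue_stick from where it was at the start of the episode above 0.02 m or angle between any of mug, jar, glue_stick's own z axis and vertical above 0.3 rad).
It also fails if it takes over 64 s, if anything falls off the work surface, if the arm or the gripper's body presses on something with over 40 N, if the wrist force passes 120 N, or if a joint passes its speed limit or range.

ROBOT

A 7-joint arm with a two-finger parallel gripper is mounted at the origin on the work surface. World frame = base frame: x ahead of the robot, y to its left, z up, the work surface at z = 0. Lengths are in m, angles in rad, forces in N, time in s.
With the tool pointing down it reaches from about 0.4 to 0.85 m from the base axis. Payload 4.5 kg.
Tool frame: the origin (TCP) lies at the very end of the fingers, on their centre line; the grasp point (between the pads) lies 19 mm behind it (env.tcp_to_grasp is the distance from the TCP to the grasp point, in m); z points along the fingers, y is the line along which they close (so a half turn about z gives the same grasp; the last joint's range is limited). The gripper opens to 88 mm and grips with 3 to 60 N. Pads are 18 mm wide; open, the fingers measure 123 mm over their backs; the gripper's body (75 mm by 187 mm) begins 45 mm behind the grasp point.
Start: joints at [1.377, 0.689, -0.195, 1.565, 0.157, 0.902, -0.215], TCP at [0.141, -0.609, 0.239] pointing down, gripper open.
Joint ranges: [-3.01, 3.01], [-0.46, 2.08], [-1.47, 1.51], [0.13, 2.56], [-1, 4.14], [0.04, 2.09], [-2.66, 2.66]. Speed limits (rad/s): [2.57, 2.57, 3.14, 3.14, 3.14, 3.14, 3.14].

INTERFACE

Orientations are given as a unit quaternion [w, x, y, z].
In Python, from bench import status, imaging, ticket, env gives the robot as it stands.
- The arm moves only by the shell command python3 -m pendant 'ROWS'. ROWS is JSON, a list of rows, each an object with "jaw": the closure, from 0 (fully open) to 1 (shut); "delta_pos": the shift along the tool's x, y, z in mm, a list of three; "spin": the turn about the tool's z in rad. In form: [{"jaw": jaw, "delta_pos": [x, y, z], "spin": spin}, ...]. A call has 1 to 5 rows; each row is the pose to reach, as a shift and turn from the pose commanded when the call began, along the tool's axes at that moment; what a row does not reach only later rows make up. A row lasts 1/8 s, in which the tool goes at most 62.5 mm and 10.7 degrees, less where a joint would pass 70% of its speed; a pose out of reach is approached as far as the arm can. A call with a gripper value outside its range is refused whole. The fingers move at their own pace and stop on an object; the grip force is fixed at half the most. Time passes only in rows, so rows that repeat a pose let the fingers close. It gives the time, the measured TCP pose, the force, the opening and the grip force at its end, in the units of the state.
- status.observe(): the state, without advancing time (a new reading comes with each control period).
- imaging.snapshot(name): name is "side" or "top"; returns a dict with "image" (400x640x3 uint8, red, green, blue), "fovy" (degrees; the focal length in pixels is half the picture's height over the tangent of half this angle, whatever the lens; pixels are square), "cx", "cy" (the principal point, pixels), "R" (3x3) and "t" (3): a world point X has camera coordinates R X + t. Camera axes: x right, y down, z forward; pixel columns grow to the right and rows downward; lengths in m; the calibration is good to about 2 mm. A picture is of the moment at which its call begins. There is no depth.
- ticket.close_job(): hands the job in; it is judged then, once.
The state is a dict: "time": time; "joints": joint angles; "qd": joint speeds; "effort": joint torques, N m; "tool_pos": TCP position; "ee_rot": TCP orientation; "force": force on the tool from outside, world axes, zero at the start; "torque": the same for the moment, N m; "gripper_width": finger opening in m; "finger_force": force on a finger pad.
Only numpy, scipy, OpenCV 4.12 (cv2) and the standard library are available. Lean on these libraries where they do the work, as an engineer would, in place of code of your own. Each camera call takes 0.05 s, during which the arm holds its last target. There are 200 camera calls.

## Working session

There is one attempt and no reset: what is moved stays moved. The work goes in short steps, Python scripts to look and compute and a shell command to move; the robot and the scene stay as the last step left them, time stands still between calls to the robot, and variables do not carry over. Pictures are saved under pics/ and viewed, at most 13 in all, crops included, and the job is handed in when it is done.

```bash
mkdir -p pics; python3 - <<'E'
from bench import status, imaging, ticket, env
import cv2
s=status.observe(); print(s)
for n in("top","side"):
    d=imaging.snapshot(n); print(n,d["fovy"],d["cx"],d["cy"],d["R"],d["t"])
    cv2.imwrite(f"pics/{n}0.png",d["image"][:,:,::-1])
E
```

```text
{'time': 0.0, 'joints': array([ 1.37682493,  0.68993835, -0.1945554 ,  1.56633384,  0.15728897,
        0.90253574, -0.21507284]), 'qd': array([ 0.00152189,  0.000194  , -0.00151472,  0.00094019,  0.00052072,
        0.00141031,  0.00034367]), 'effort': array([ 3.75603095e-04, -5.27566946e+01, -1.26753263e+00, -1.53427291e+01,
       -5.28158667e-02,  6.41698076e-03,  1.86257716e-04]), 'tool_pos': array([ 0.14095937, -0.60824295,  0.2379423 ]), 'ee_rot': array([-8.97460529e-04,  9.93513920e-01,  1.13706906e-01, -1.56713789e-04]), 'force': array([0.06520626, 0.13683551, 0.57335445]), 'torque': array([-0.02539902, -0.0276156 , -0.00304845]), 'finger_force': 0.0, 'gripper_width': 0.08833013113023186}
top 55.85207191180036 319.61781064944046 202.5949698405611 [[-0.02340312 -0.99943891 -0.02396148]
 [-0.99228354  0.02614138 -0.12120232]
 [ 0.1217607   0.02094007 -0.99233857]] [0.0600182  0.61106319 0.81997631]
side 56.07963342504208 328.8372977289413 196.33437943157483 [[ 0.96149601 -0.27450978  0.01303046]
 [-0.13560964 -0.51515759 -0.8462994 ]
 [ 0.23903021  0.81194645 -0.53254814]] [-0.57684337  0.13768319  0.64393117]
```

View pics/top0.png

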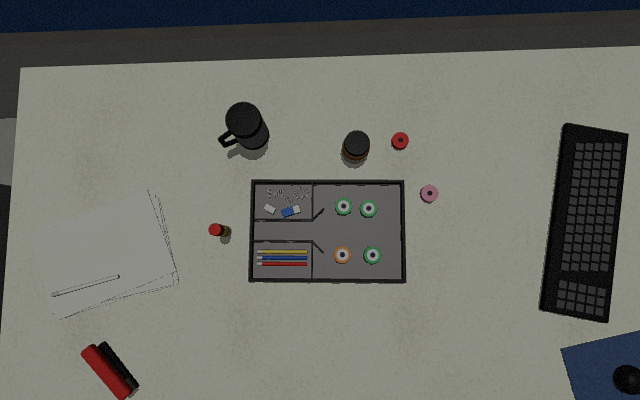

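View pics/side0.png

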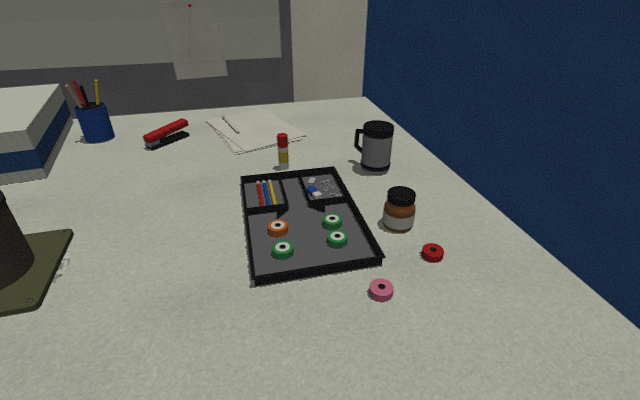

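```bash
cat > h.py <<'E'
import numpy as np, cv2
from bench import status, imaging
def K(d):
    f=200/np.tan(np.radians(d["fovy"])/2); return np.array([[f,0,d["cx"]],[0,f,d["cy"]],[0,0,1]])
def ray(d,p,z):
    R=np.array(d["R"]);t=np.array(d["t"]);c=-R.T@t
    r=R.T@np.linalg.inv(K(d))@np.array([p[0],p[1],1.]); return (c+r*(z-c[2])/r[2])[:2]
def blobs(d):
    h=cv2.cvtColor(d["image"],cv2.COLOR_RGB2HSV); o=[]
    for n,lo,hi in(("green",50,90),("orange",5,18)):
        m=cv2.inRange(h,(lo,90,50),(hi,255,255)); m=cv2.morphologyEx(m,cv2.MORPH_CLOSE,np.ones((5,5)))
        k,l,s,c=cv2.connectedComponentsWithStats(m)
        for i in range(1,k):
            if s[i,4]>60:o.append((n,s[i],c[i]))
    return o
E
python3 - <<'E'
from h import *
for n in("top","side"):
    d=imaging.snapshot(n); np.save(n+".npy",d,allow_pickle=True)
    for b in blobs(d): print(n,b[0],b[1],b[2].round(1),ray(d,b[2],.0135).round(4))
    x,y,w,h=(240,170,180,125) if n=="top" else (220,120,240,180)
    c=cv2.resize(d["image"][y:y+h,x:x+w],None,fx=4 if n=="top" else 3.3,fy=4 if n=="top" else 3.3,interpolation=cv2.INTER_CUBIC)
    cv2.imwrite(f"pics/{n}c.png",c[:,:,::-1])
E
```

```text
top green [335 198  17  17 113] [343.1 206.2] [ 0.6054 -0.0093]
top green [360 200  17  17 119] [368.2 208.3] [ 0.5991 -0.0674]
top green [364 246  17  18 120] [371.9 254.9] [ 0.4914 -0.0717]
top orange [334 246  17  18 138] [341.9 254.4] [ 0.4942 -0.003 ]
side green [323 213  24  35 419] [334.3 231.6] [ 0.5974 -0.0472]
side green [272 240  21  20 233] [281.9 251.3] [ 0.4877 -0.079 ]
side orange [384 200  31  19 339] [399.3 210.6] [ 0.7534 -0.0128]
side orange [268 219  20  18 223] [277.5 228.8] [ 0.4909 -0.0093]
side orange [383 223  28  10  67] [396.8 229.5] [ 0.7199 -0.0731]
```

View pics/topc.png

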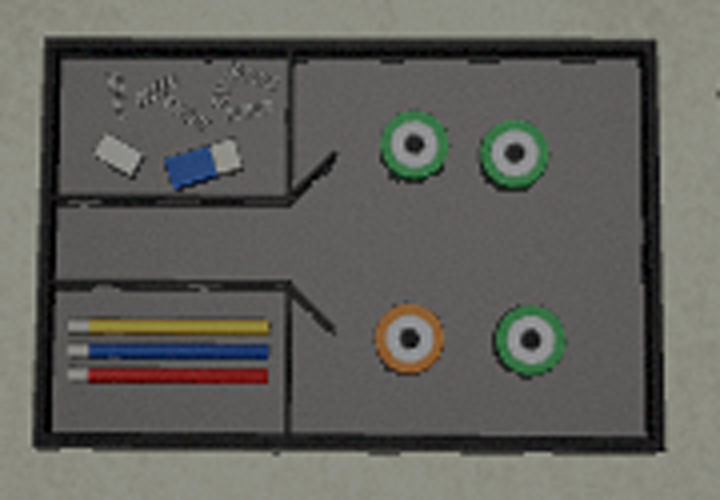

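```bash
cat >> h.py <<'E'
def load(n): return np.load(n+".npy",allow_pickle=True).item()
T=None
def w2t(p,P): # P=(yaw,tx,ty)
    c,s=np.cos(P[0]),np.sin(P[0]); return np.array([[c,s],[-s,c]])@(np.array(p)-P[1:])
def t2w(p,P):
    c,s=np.cos(P[0]),np.sin(P[0]); return np.array([[c,-s],[s,c]])@np.array(p)+P[1:]
E
python3 - <<'E'
from h import *
from scipy.optimize import least_squares
d=load("top")
px=lambda u:(np.array(u)+.5)/4-.5+[240,170]
F=[((46,39),(175,-114)),((656,40),(-175,-114)),((664,450),(-175,114)),((34,448),(175,114)),((335,153),(8,-51)),((333,332),(8,51)),((290,203),(35,-24)),((289,284),(35,24)),((57,205),(172,-23)),((54,284),(172,23))]
W=[ray(d,px(u),.021) for u,_ in F]; M=[np.array(m)/1000 for _,m in F]
r=least_squares(lambda P:np.concatenate([t2w(m,P)-w for m,w in zip(M,W)]),[1.57,.55,0],loss="soft_l1",f_scale=.002)
P=r.x; np.save("P.npy",P); print(P,(r.fun.reshape(-1,2)*1000).round(1).tolist())
for n,u,z in(("A",(414,144),.018),("B",(514,153),.018),("C",(531,339),.018),("O",(409,338),.018)):
    w=ray(d,px(u),z); print(n,w.round(4),(w2t(w,P)*1000).round(1))
for n,u,z in(("jar",(356,141),.078),("mug",(243,118),.122),("glue",(216,230),.094)): 
    print(n,(w2t(ray(d,u,z),P)*1000).round(0))
q=status.observe()["ee_rot"]; print("toolx yaw",2*np.arctan2(q[2],q[1]))
E
```

```text
[1.54805979 0.54984592 0.02929508] [[-5.8, -2.9], [-3.2, 3.0], [2.7, 0.9], [1.9, -4.9], [-0.9, -0.6], [-0.3, -2.0], [1.0, 0.3], [-0.5, -0.1], [0.9, 2.4], [0.4, 1.6]]
A [ 0.6063 -0.0092] [-37.2 -57.3]
B [ 0.5995 -0.0668] [-94.9 -51.9]
C [ 0.4927 -0.0723] [-102.9   54.8]
O [ 0.4949 -0.0029] [-33.4  54.2]
jar [ -64. -194.]
mug [ 177. -233.]
glue [235.   2.]
toolx yaw 0.22783486169470443
```

```bash
cat >> h.py <<'E'
def go(x,y,z):
    "tool-axes shift (mm) to tray point x,y (mm), world z (mm); and spin to align"
    P=np.load("P.npy"); s=status.observe(); q=s["ee_rot"]; a=2*np.arctan2(q[2],q[1])
    a=(a+np.pi)%(2*np.pi)-np.pi
    D=(t2w(np.array([x,y])/1000,P)-s["tool_pos"][:2])*1000
    print("t",round(s["time"],2),"tray",(w2t(s["tool_pos"][:2],P)*1000).round(1),"z",round(s["tool_pos"][2]*1000,1),"F",s["force"].round(1),"ff",s["finger_force"])
    print("delta",[round(float(v),1) for v in(D@[np.cos(a),np.sin(a)],D@[np.sin(a),-np.cos(a)],s["tool_pos"][2]*1000-z)],"spin",round(a-(P[0]-np.pi/2),3))
E
python3 -c "
from h import *
go(-37,-93,120)"
```

```text
t 0.2 tray [-646.9  394.2] z 238.2 F [ 0.7  0.  -0.2] ff 0.0
delta [623.2, -470.1, 118.2] spin 0.251
```

```bash
python3 -m pendant '[{"jaw":1,"delta_pos":[48,-36,0],"spin":0.05},{"jaw":1,"delta_pos":[96,-72,0],"spin":0.1},{"jaw":1,"delta_pos":[144,-108,0],"spin":0.15},{"jaw":1,"delta_pos":[192,-144,0],"spin":0.2},{"jaw":1,"delta_pos":[240,-180,0],"spin":0.25}]'
python3 -c "
from h import *
go(-37,-93,120)"
```

```text
time: 0.82
tool_pos: [0.3355, -0.3778, 0.2388]
ee_rot: [0.0, 1.0, -0.012, 0.0]
force: [1.2, 0.5, -0.1]
gripper_width: 0.0402
finger_force: 0.0
t 0.82 tray [-411.9  205.1] z 238.8 F [ 1.2  0.5 -0.1] ff 0.0
delta [297.6, -375.2, 118.8] spin -0.001
```

```bash
python3 -m pendant '[{"jaw":1,"delta_pos":[36,-46,0],"spin":0},{"jaw":1,"delta_pos":[72,-92,0],"spin":0},{"jaw":1,"delta_pos":[108,-138,0],"spin":0},{"jaw":1,"delta_pos":[144,-184,0],"spin":0},{"jaw":1,"delta_pos":[180,-230,20],"spin":0}]'
python3 -m pendant '[{"jaw":1,"delta_pos":[30,-37,20],"spin":0},{"jaw":1,"delta_pos":[60,-74,40],"spin":0},{"jaw":1,"delta_pos":[90,-111,60],"spin":0},{"jaw":1,"delta_pos":[118,-145,98],"spin":0},{"jaw":1,"delta_pos":[118,-145,98],"spin":0}]'
python3 -c "
from h import *
go(-37,-93,9)
d=imaging.snapshot('side');cv2.imwrite('pics/s1.png',d['image'][:,:,::-1])"
```

```text
time: 1.45
tool_pos: [0.5216, -0.1522, 0.2196]
ee_rot: [0.001, 1.0, -0.011, 0.002]
force: [0.6, -1.1, 0.3]
gripper_width: 0.0004
finger_force: 0.0
time: 2.08
tool_pos: [0.64, -0.0056, 0.117]
ee_rot: [-0.002, 1.0, -0.008, -0.002]
force: [-0.0, 0.8, -0.5]
gripper_width: 0.0008
finger_force: 0.0
t 2.08 tray [-32.8 -90.9] z 117.0 F [-0.   0.8 -0.5] ff 0.0
delta [2.1, 4.2, 108.0] spin 0.007
```

View pics/s1.png

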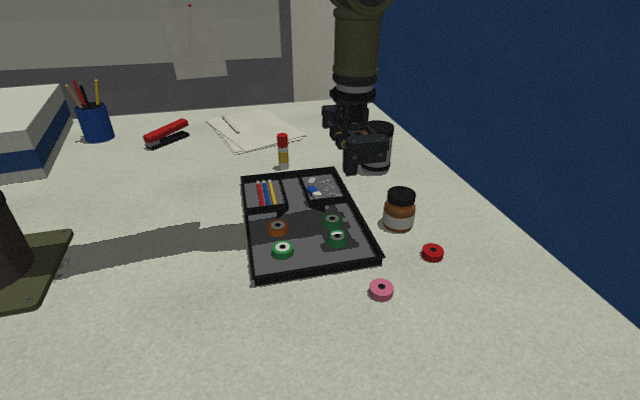

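```bash
python3 -c "
import cv2
i=cv2.imread('pics/s1.png')[70:200,290:430]
cv2.imwrite('pics/s1c.png',cv2.convertScaleAbs(cv2.resize(i,None,fx=4,fy=4,interpolation=2),alpha=2.2,beta=20))"
```

```text
(no output)
```

View pics/s1c.png

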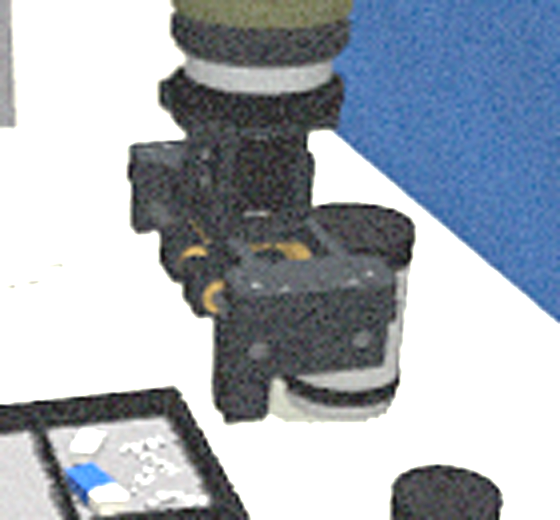

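```bash
python3 -m pendant '[{"jaw":1,"delta_pos":[2,4,40],"spin":0},{"jaw":1,"delta_pos":[2,4,80],"spin":0},{"jaw":1,"delta_pos":[2,4,100],"spin":0},{"jaw":1,"delta_pos":[2,4,106],"spin":0},{"jaw":1,"delta_pos":[2,4,106],"spin":0}]'
python3 -c "
from h import *
go(-37,-29,9)"
```

```text
time: 2.75
tool_pos: [0.6431, -0.0155, 0.0157]
ee_rot: [0.0, 1.0, -0.011, 0.001]
force: [0.8, -0.4, 0.6]
gripper_width: 0.0005
finger_force: 0.0
t 2.75 tray [-42.7 -94.3] z 15.7 F [ 0.8 -0.4  0.6] ff 0.0
delta [-65.3, -5.7, 6.7] spin 0.0
```

```bash
python3 -m pendant '[{"jaw":1,"delta_pos":[0,-5,6],"spin":0},{"jaw":1,"delta_pos":[-5,-5,6],"spin":0},{"jaw":1,"delta_pos":[-13,-5,6],"spin":0},{"jaw":1,"delta_pos":[-21,-5,6],"spin":0},{"jaw":1,"delta_pos":[-29,-5,6],"spin":0}]'
python3 -m pendant '[{"jaw":1,"delta_pos":[-8,0,0],"spin":0},{"jaw":1,"delta_pos":[-16,0,0],"spin":0},{"jaw":1,"delta_pos":[-24,0,0],"spin":0},{"jaw":1,"delta_pos":[-32,0,0],"spin":0},{"jaw":1,"delta_pos":[-35,0,0],"spin":0}]'
python3 -c "
from h import *
go(-37,-29,9)
d=imaging.snapshot('side');cv2.imwrite('pics/s2.png',cv2.resize(d['image'][120:290,200:430],None,fx=3,fy=3)[:,:,::-1])"
```

```text
time: 3.38
tool_pos: [0.613, -0.0096, 0.0089]
ee_rot: [0.0, 1.0, -0.011, 0.0]
force: [-0.0, -0.7, -0.0]
gripper_width: 0.0004
finger_force: 0.1
time: 4.0
tool_pos: [0.5779, -0.0086, 0.0087]
ee_rot: [0.0, 1.0, -0.011, -0.0]
force: [0.4, -0.4, -0.7]
gripper_width: 0.0005
finger_force: 0.0
t 4.0 tray [-37.3 -28.9] z 8.7 F [ 0.4 -0.4 -0.7] ff 0.036804984479203995
delta [0.1, -0.3, -0.3] spin 0.001
```

View pics/s2.png

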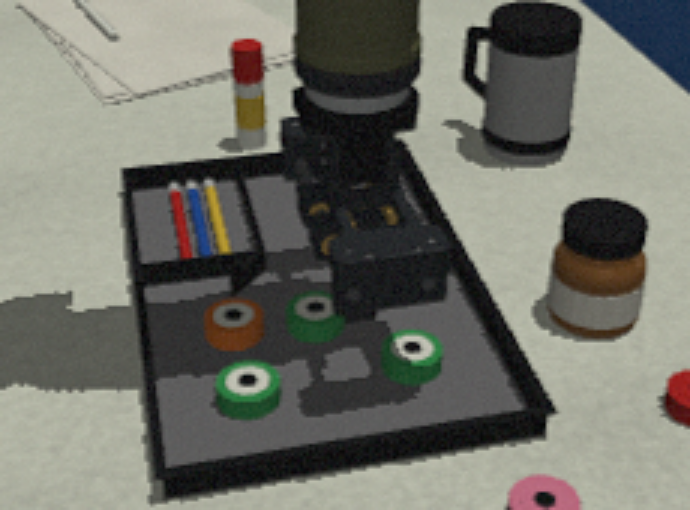

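```bash
cat >> h.py <<'E'
def hub(d,u,v): print((w2t(ray(d,(u,v),.018),np.load("P.npy"))*1000).round(1))
E
python3 -c "
from h import *
d=load('side')
for p in ((316,307),(248,380),(413,347),(234,315)): hub(d,(p[0]+.5)/3-.5+200,(p[1]+.5)/3-.5+120)"
```

```text
[-36.5   1.5]
[-101.3   57.4]
[-93.8 -50.3]
[-32.5  56.3]
```

```bash
python3 -m pendant '[{"jaw":1,"delta_pos":[6,0,0],"spin":0},{"jaw":1,"delta_pos":[6,0,-35],"spin":0},{"jaw":1,"delta_pos":[-10,25,-35],"spin":0},{"jaw":1,"delta_pos":[-29,48,-35],"spin":0},{"jaw":1,"delta_pos":[-29,48,-35],"spin":0}]'
python3 -m pendant '[{"jaw":1,"delta_pos":[0,0,20],"spin":0},{"jaw":1,"delta_pos":[0,0,35],"spin":0},{"jaw":1,"delta_pos":[0,0,35],"spin":0},{"jaw":1,"delta_pos":[0,-6,35],"spin":0},{"jaw":1,"delta_pos":[0,-14,35],"spin":0}]'
python3 -c "
from h import *
go(23.5,0,9)"
```

```text
time: 4.68
tool_pos: [0.5476, -0.0587, 0.0438]
ee_rot: [0.001, 1.0, -0.013, -0.001]
force: [1.3, -0.3, 0.5]
gripper_width: 0.0009
finger_force: 0.0
time: 5.3
tool_pos: [0.5494, -0.0414, 0.0092]
ee_rot: [-0.0, 1.0, -0.011, 0.001]
force: [0.2, -0.7, 0.6]
gripper_width: 0.0003
finger_force: 0.0
t 5.3 tray [-70.7  -1.1] z 9.2 F [ 0.2 -0.7  0.6] ff 0.005230716633377597
delta [-1.1, -94.2, 0.2] spin 0.001
```

```bash
python3 -m pendant '[{"jaw":1,"delta_pos":[-1,-8,0],"spin":0},{"jaw":1,"delta_pos":[-1,-16,0],"spin":0},{"jaw":1,"delta_pos":[-1,-24,0],"spin":0},{"jaw":1,"delta_pos":[-1,-32,0],"spin":0},{"jaw":1,"delta_pos":[-1,-40,0],"spin":0}]'
python3 -m pendant '[{"jaw":1,"delta_pos":[0,-8,0],"spin":0},{"jaw":1,"delta_pos":[0,-16,0],"spin":0},{"jaw":1,"delta_pos":[0,-24,0],"spin":0},{"jaw":1,"delta_pos":[0,-32,0],"spin":0},{"jaw":1,"delta_pos":[0,-40,0],"spin":0}]'
python3 -m pendant '[{"jaw":1,"delta_pos":[0,-7,0],"spin":0},{"jaw":1,"delta_pos":[0,-14,0],"spin":0},{"jaw":1,"delta_pos":[0,-14,0],"spin":0}]'
python3 -c "
from h import *
go(-95,-88,9)
d=imaging.snapshot('side');cv2.imwrite('pics/s3.png',cv2.resize(d['image'][120:290,200:430],None,fx=3,fy=3)[:,:,::-1])"
```

```text
time: 5.92
tool_pos: [0.5488, -0.0014, 0.0087]
ee_rot: [0.0, 1.0, -0.011, 0.0]
force: [-0.3, 1.2, -0.1]
gripper_width: 0.0005
finger_force: 0.1
time: 6.55
tool_pos: [0.5496, 0.0385, 0.0087]
ee_rot: [0.0, 1.0, -0.011, -0.0]
force: [0.5, -0.5, -0.1]
gripper_width: 0.0002
finger_force: 0.1
time: 6.92
tool_pos: [0.55, 0.0529, 0.0087]
ee_rot: [-0.0, 1.0, -0.011, 0.0]
force: [-1.5, -0.5, -0.2]
gripper_width: 0.0008
finger_force: 0.0
t 6.92 tray [23.6  0.4] z 8.7 F [-1.5 -0.5 -0.2] ff 0.0
delta [88.2, 118.8, -0.3] spin 0.002
```

View pics/s3.png

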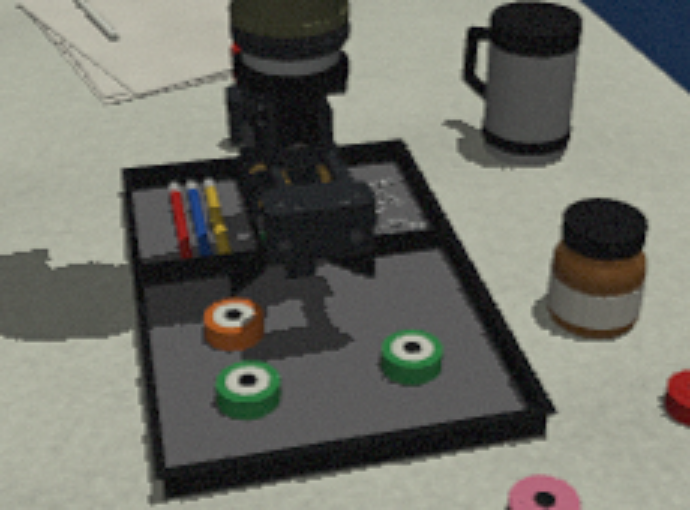

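```bash
python3 -m pendant '[{"jaw":1,"delta_pos":[0,10,0],"spin":0},{"jaw":1,"delta_pos":[0,15,-40],"spin":0},{"jaw":1,"delta_pos":[35,60,-40],"spin":0},{"jaw":1,"delta_pos":[70,100,-40],"spin":0},{"jaw":1,"delta_pos":[88,119,-40],"spin":0}]'
python3 -m pendant '[{"jaw":1,"delta_pos":[0,0,0],"spin":0},{"jaw":1,"delta_pos":[0,0,20],"spin":0},{"jaw":1,"delta_pos":[0,0,40],"spin":0},{"jaw":1,"delta_pos":[0,0,40],"spin":0},{"jaw":1,"delta_pos":[-4,0,40],"spin":0}]'
python3 -c "
from h import *
go(-95,-29,9)"
```

```text
time: 7.6
tool_pos: [0.6365, -0.0749, 0.0491]
ee_rot: [0.002, 1.0, -0.014, 0.001]
force: [-0.0, -0.1, 0.3]
gripper_width: 0.0009
finger_force: 0.0
time: 8.22
tool_pos: [0.6311, -0.0682, 0.0084]
ee_rot: [-0.0, 1.0, -0.011, -0.0]
force: [-0.8, -0.0, 0.3]
gripper_width: 0.0005
finger_force: 0.0
t 8.22 tray [-95.7 -83.5] z 8.4 F [-0.8 -0.   0.3] ff 0.0
delta [-54.5, -0.7, -0.6] spin 0.001
```

Push B to the centre line, then swing round behind it (target x = −95−37.5−10).

```bash
python3 -m pendant '[{"jaw":1,"delta_pos":[-8,0,0],"spin":0},{"jaw":1,"delta_pos":[-16,0,0],"spin":0},{"jaw":1,"delta_pos":[-24,0,0],"spin":0},{"jaw":1,"delta_pos":[-32,0,0],"spin":0},{"jaw":1,"delta_pos":[-40,0,0],"spin":0}]'
python3 -m pendant '[{"jaw":1,"delta_pos":[-8,0,0],"spin":0},{"jaw":1,"delta_pos":[-14.5,0,0],"spin":0},{"jaw":1,"delta_pos":[-14.5,0,0],"spin":0},{"jaw":1,"delta_pos":[-8,0,0],"spin":0},{"jaw":1,"delta_pos":[-8,0,-38],"spin":0}]'
python3 -c "
from h import *
go(-143,0,45)
d=imaging.snapshot('side');cv2.imwrite('pics/s4.png',cv2.resize(d['image'][120:290,200:430],None,fx=3,fy=3)[:,:,::-1])"
```

```text
time: 8.85
tool_pos: [0.5908, -0.068, 0.0088]
ee_rot: [0.0, 1.0, -0.011, 0.0]
force: [-0.3, -1.1, -0.6]
gripper_width: 0.0005
finger_force: 0.0
time: 9.48
tool_pos: [0.5828, -0.0674, 0.045]
ee_rot: [-0.0, 1.0, -0.011, -0.002]
force: [0.8, -1.0, 0.5]
gripper_width: 0.0003
finger_force: 0.0
t 9.47 tray [-95.9 -35.1] z 45.0 F [ 0.8 -1.   0.5] ff 0.0
delta [-35.2, 47.0, 0.0] spin 0.001
```

View pics/s4.png

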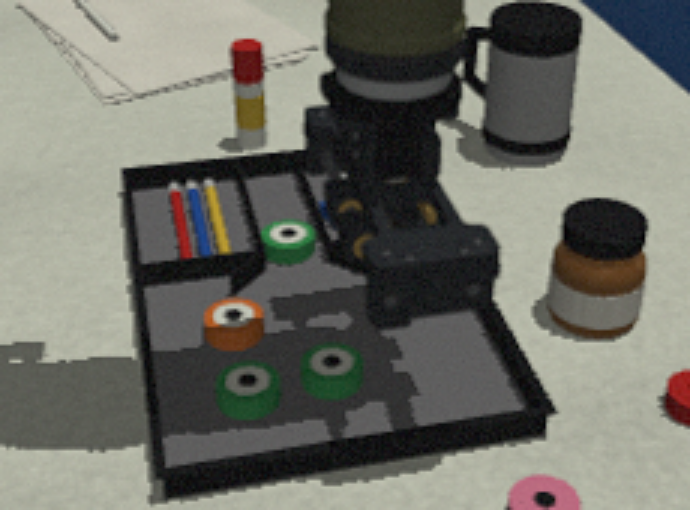

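```bash
python3 -m pendant '[{"jaw":1,"delta_pos":[-17,24,0],"spin":0},{"jaw":1,"delta_pos":[-35,47,0],"spin":0},{"jaw":1,"delta_pos":[-35,47,0],"spin":0},{"jaw":1,"delta_pos":[-35,47,20],"spin":0},{"jaw":1,"delta_pos":[-35,47,36],"spin":0}]'
python3 -c "
from h import *
for p in ((332,361),(289,232)): hub(load('side'),(p[0]+.5)/3-.5+200,(p[1]+.5)/3-.5+120)
go(23.5,0,9)"
```

```text
time: 10.15
tool_pos: [0.5488, -0.1128, 0.0101]
ee_rot: [-0.0, 1.0, -0.01, 0.001]
force: [-0.5, 0.1, 0.4]
gripper_width: 0.0004
finger_force: 0.0
[-95.5   3.3]
[60.9  2.1]
t 10.15 tray [-142.1   -2.2] z 10.1 F [-0.5  0.1  0.4] ff 0.0
delta [-1.9, -165.6, 1.1] spin 0.002
```

```bash
python3 -m pendant '[{"jaw":1,"delta_pos":[-2,-4,1],"spin":0},{"jaw":1,"delta_pos":[-2,-12,1],"spin":0},{"jaw":1,"delta_pos":[-2,-20,1],"spin":0},{"jaw":1,"delta_pos":[-2,-28,1],"spin":0},{"jaw":1,"delta_pos":[-2,-36,1],"spin":0}]'
python3 -m pendant '[{"jaw":1,"delta_pos":[0,-9,0],"spin":0},{"jaw":1,"delta_pos":[0,-18,0],"spin":0},{"jaw":1,"delta_pos":[0,-27,0],"spin":0},{"jaw":1,"delta_pos":[0,-36,0],"spin":0},{"jaw":1,"delta_pos":[0,-45,0],"spin":0}]'
python3 -c "
from h import *
go(23.5,0,9)
d=imaging.snapshot('top')
for b in blobs(d): print(b[0],b[1],(w2t(ray(d,b[2],.0135),np.load('P.npy'))*1000).round(1))
d=imaging.snapshot('side')
for b in blobs(d): print(b[0],b[1],(w2t(ray(d,b[2],.0135),np.load('P.npy'))*1000).round(1))
"
```

```text
time: 10.78
tool_pos: [0.5463, -0.0772, 0.01]
ee_rot: [0.0, 1.0, -0.011, 0.0]
force: [-0.1, -0.5, -0.4]
gripper_width: 0.0003
finger_force: 0.1
time: 11.4
tool_pos: [0.5471, -0.0323, 0.0097]
ee_rot: [0.0, 1.0, -0.011, 0.0]
force: [-0.2, -0.1, 0.2]
gripper_width: 0.0006
finger_force: 0.1
t 11.4 tray [-61.7   1.4] z 9.7 F [-0.2 -0.1  0.2] ff 0.06848655408248305
delta [1.4, -85.2, 0.7] spin 0.001
green [294 223  17  17 118] [57.9  2. ]
orange [343 142  27  19 104] [ -65.3 -179.6]
green [271 240  23  20 231] [-109.9   59.4]
orange [385 200  30  19 345] [ -37.1 -204.4]
orange [268 219  20  18 218] [-41.   57.8]
orange [384 225  27   8  64] [ -98.8 -172.9]
```

```bash
python3 -m pendant '[{"jaw":1,"delta_pos":[0.5,-9,0],"spin":0},{"jaw":1,"delta_pos":[1,-18,0],"spin":0},{"jaw":1,"delta_pos":[1,-26,0],"spin":0},{"jaw":1,"delta_pos":[1,-34,0],"spin":0},{"jaw":1,"delta_pos":[1,-42,0],"spin":0}]'
python3 -m pendant '[{"jaw":1,"delta_pos":[0,-8,0],"spin":0},{"jaw":1,"delta_pos":[0,-16,0],"spin":0},{"jaw":1,"delta_pos":[0,-24,0],"spin":0},{"jaw":1,"delta_pos":[0,-32,0],"spin":0},{"jaw":1,"delta_pos":[0,-40,0],"spin":0}]'
python3 -m pendant '[{"jaw":1,"delta_pos":[0,-3,0],"spin":0},{"jaw":1,"delta_pos":[0,-3,0],"spin":0},{"jaw":1,"delta_pos":[0,8,0],"spin":0},{"jaw":1,"delta_pos":[0,14,-40],"spin":0},{"jaw":1,"delta_pos":[0,50,-40],"spin":0}]'
python3 -c "
from h import *
go(-103,90,50)"
```

```text
time: 12.12
tool_pos: [0.549, 0.0096, 0.0097]
ee_rot: [0.0, 1.0, -0.011, -0.0]
force: [0.4, -0.2, -0.6]
gripper_width: 0.0007
finger_force: 0.0
time: 12.75
tool_pos: [0.5499, 0.0495, 0.0097]
ee_rot: [0.0, 1.0, -0.011, 0.0]
force: [0.4, 0.3, -0.3]
gripper_width: 0.0004
finger_force: 0.1
time: 13.38
tool_pos: [0.5507, 0.0, 0.0518]
ee_rot: [-0.001, 1.0, -0.009, 0.002]
force: [0.0, -0.9, 0.8]
gripper_width: 0.0001
finger_force: 0.0
t 13.38 tray [-29.2  -1.5] z 51.8 F [ 0.  -0.9  0.8] ff 0.0
delta [-91.8, 73.4, 1.8] spin 0.004
```

```bash
python3 -m pendant '[{"jaw":1,"delta_pos":[-45,38,0],"spin":0},{"jaw":1,"delta_pos":[-91,76,0],"spin":0},{"jaw":1,"delta_pos":[-91,76,0],"spin":0},{"jaw":1,"delta_pos":[-91,76,20],"spin":0},{"jaw":1,"delta_pos":[-91,76,40],"spin":0}]'
python3 -m pendant '[{"jaw":1,"delta_pos":[0,0,0],"spin":0},{"jaw":1,"delta_pos":[4,0,0],"spin":0}]'
python3 -c "
from h import *
go(-103,29,9)
d=imaging.snapshot('side');cv2.imwrite('pics/s5.png',cv2.resize(d['image'][120:290,200:430],None,fx=3,fy=3)[:,:,::-1])"
```

```text
time: 14.0
tool_pos: [0.4599, -0.076, 0.0117]
ee_rot: [-0.0, 1.0, -0.012, -0.002]
force: [-0.0, 0.1, 0.5]
gripper_width: 0.0002
finger_force: 0.0
time: 14.25
tool_pos: [0.4633, -0.0758, 0.0124]
ee_rot: [-0.0, 1.0, -0.011, -0.003]
force: [0.4, -0.0, -0.0]
gripper_width: 0.0007
finger_force: 0.0
t 14.25 tray [-107.    84.1] z 12.4 F [ 0.4 -0.  -0. ] ff 0.03534479532390833
delta [55.1, -4.0, 3.4] spin 0.0
```

View pics/s5.png

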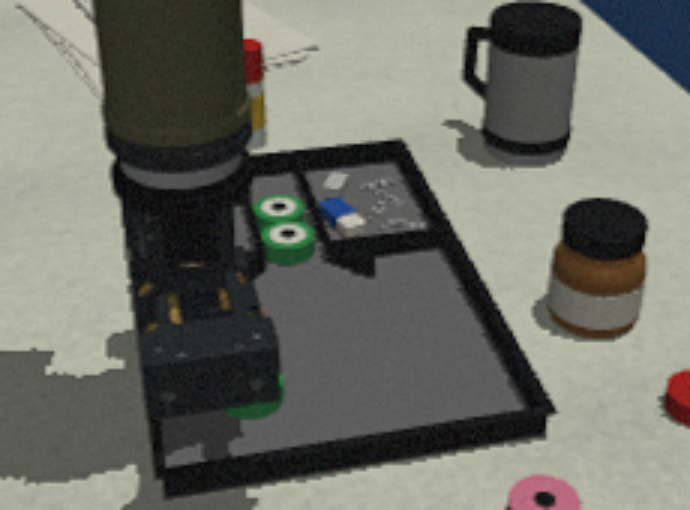

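Two rolls are in the slot. Now C sideways to the centre line.

```bash
python3 -m pendant '[{"jaw":1,"delta_pos":[4,-2,2],"spin":0},{"jaw":1,"delta_pos":[12,-2,3],"spin":0},{"jaw":1,"delta_pos":[20,-2,3],"spin":0},{"jaw":1,"delta_pos":[28,-2,3],"spin":0},{"jaw":1,"delta_pos":[36,-2,3],"spin":0}]'
python3 -m pendant '[{"jaw":1,"delta_pos":[8,0,0],"spin":0},{"jaw":1,"delta_pos":[18,0,0],"spin":0},{"jaw":1,"delta_pos":[18,0,0],"spin":0},{"jaw":1,"delta_pos":[10,0,0],"spin":0},{"jaw":1,"delta_pos":[10,0,-38],"spin":0}]'
python3 -c "
from h import *
go(-151,0,45)
d=imaging.snapshot('side');cv2.imwrite('pics/s6.png',cv2.resize(d['image'][120:290,200:430],None,fx=3,fy=3)[:,:,::-1])"
```

```text
time: 14.92
tool_pos: [0.4998, -0.0744, 0.0089]
ee_rot: [-0.0, 1.0, -0.011, -0.003]
force: [0.3, -0.2, -0.0]
gripper_width: 0.0004
finger_force: 0.1
time: 15.55
tool_pos: [0.5056, -0.0744, 0.0452]
ee_rot: [-0.0, 1.0, -0.011, -0.007]
force: [0.5, 0.3, 0.6]
gripper_width: 0.0003
finger_force: 0.0
t 15.55 tray [-104.6   41.9] z 45.2 F [0.5 0.3 0.6] ff 0.0
delta [41.8, 46.4, 0.2] spin 0.001
```

View pics/s6.png

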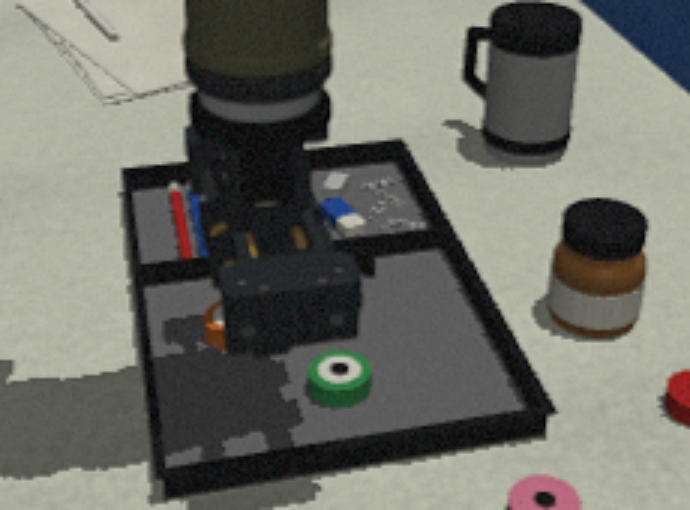

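```bash
python3 -m pendant '[{"jaw":1,"delta_pos":[20,22,0],"spin":0},{"jaw":1,"delta_pos":[41,43,0],"spin":0},{"jaw":1,"delta_pos":[41,43,0],"spin":0},{"jaw":1,"delta_pos":[41,43,10],"spin":0},{"jaw":1,"delta_pos":[41,43,20],"spin":0}]'
python3 -c "
from h import *
for p in ((340,369),): hub(load('side'),(p[0]+.5)/3-.5+200,(p[1]+.5)/3-.5+120)
go(23.5,0,9)"
```

```text
time: 16.23
tool_pos: [0.5479, -0.1171, 0.0256]
ee_rot: [-0.001, 1.0, -0.01, -0.004]
force: [-0.6, 0.6, -0.2]
gripper_width: 0.0003
finger_force: 0.0
[-1.044e+02  1.000e-01]
t 16.23 tray [-146.4   -1.4] z 25.6 F [-0.6  0.6 -0.2] ff 0.0
delta [-1.1, -169.9, 16.6] spin 0.002
```

```bash
python3 -m pendant '[{"jaw":1,"delta_pos":[0,2,8],"spin":0},{"jaw":1,"delta_pos":[0,2,16],"spin":0},{"jaw":1,"delta_pos":[0,2,16],"spin":0},{"jaw":1,"delta_pos":[0,-6,16],"spin":0},{"jaw":1,"delta_pos":[0,-14,16],"spin":0}]'
python3 -m pendant '[{"jaw":1,"delta_pos":[0,-9,0],"spin":0},{"jaw":1,"delta_pos":[0,-18,0],"spin":0},{"jaw":1,"delta_pos":[-0.5,-27,0],"spin":0},{"jaw":1,"delta_pos":[-1,-36,0],"spin":0},{"jaw":1,"delta_pos":[-1,-45,0],"spin":0}]'
python3 -m pendant '[{"jaw":1,"delta_pos":[0,-9,0],"spin":0},{"jaw":1,"delta_pos":[0,-18,0],"spin":0},{"jaw":1,"delta_pos":[0,-27,0],"spin":0},{"jaw":1,"delta_pos":[0,-36,0],"spin":0},{"jaw":1,"delta_pos":[0,-45,0],"spin":0}]'
python3 -c "
from h import *
go(23.5,0,9)"
```

```text
time: 16.85
tool_pos: [0.5498, -0.1036, 0.0108]
ee_rot: [-0.001, 1.0, -0.011, -0.003]
force: [-0.0, 0.2, 0.4]
gripper_width: 0.0001
finger_force: 0.0
time: 17.48
tool_pos: [0.5495, -0.0588, 0.0106]
ee_rot: [-0.0, 1.0, -0.011, -0.003]
force: [-0.8, 0.4, 0.1]
gripper_width: 0.0006
finger_force: 0.1
time: 18.1
tool_pos: [0.5505, -0.0139, 0.0106]
ee_rot: [-0.0, 1.0, -0.011, -0.003]
force: [0.0, -0.1, -0.6]
gripper_width: 0.0006
finger_force: 0.1
t 18.1 tray [-43.1  -1.6] z 10.6 F [ 0.  -0.1 -0.6] ff 0.05622260388918221
delta [-1.6, -66.6, 1.6] spin 0.001
```

```bash
python3 -m pendant '[{"jaw":1,"delta_pos":[0,-7,0],"spin":0},{"jaw":1,"delta_pos":[0,-14,0],"spin":0},{"jaw":1,"delta_pos":[-0.5,-21,0],"spin":0},{"jaw":1,"delta_pos":[-1,-28,0],"spin":0},{"jaw":1,"delta_pos":[-1,-35,0],"spin":0}]'
python3 -m pendant '[{"jaw":1,"delta_pos":[0,-7,0],"spin":0},{"jaw":1,"delta_pos":[0,-14,0],"spin":0},{"jaw":1,"delta_pos":[0,-21,0],"spin":0},{"jaw":1,"delta_pos":[0,-28,0],"spin":0},{"jaw":1,"delta_pos":[0,-33,0],"spin":0}]'
python3 -m pendant '[{"jaw":1,"delta_pos":[0,0,0],"spin":0},{"jaw":1,"delta_pos":[0,10,0],"spin":0},{"jaw":1,"delta_pos":[0,14,-40],"spin":0},{"jaw":1,"delta_pos":[0,40,-80],"spin":0},{"jaw":1,"delta_pos":[0,100,-100],"spin":0}]'
python3 -m pendant '[{"jaw":1,"delta_pos":[-20,50,0],"spin":0},{"jaw":1,"delta_pos":[-20,90,0],"spin":0},{"jaw":1,"delta_pos":[-20,90,0],"spin":0},{"jaw":1,"delta_pos":[-20,90,0],"spin":0}]'
python3 -c "
from h import *
go(23.5,0,9)
for n in('top','side'):
    d=imaging.snapshot(n)
    for b in blobs(d): print(n,b[0],b[1],(w2t(ray(d,b[2],.0135),np.load('P.npy'))*1000).round(1))
    if n=='side': cv2.imwrite('pics/s7.png',cv2.resize(d['image'][120:290,200:430],None,fx=3,fy=3)[:,:,::-1])"
```

```text
time: 18.73
tool_pos: [0.5502, 0.0209, 0.0106]
ee_rot: [-0.0, 1.0, -0.011, -0.003]
force: [0.5, -1.2, -0.2]
gripper_width: 0.0006
finger_force: 0.1
time: 19.35
tool_pos: [0.551, 0.0541, 0.0106]
ee_rot: [-0.0, 1.0, -0.011, -0.003]
force: [0.7, -0.2, 0.6]
gripper_width: 0.0003
finger_force: 0.1
time: 19.98
tool_pos: [0.5508, -0.0447, 0.1124]
ee_rot: [-0.001, 1.0, -0.009, -0.001]
force: [1.6, -1.4, -0.7]
gripper_width: 0.0006
finger_force: 0.0
time: 20.48
tool_pos: [0.5272, -0.1354, 0.1103]
ee_rot: [-0.001, 1.0, -0.011, -0.003]
force: [0.2, 0.2, -0.2]
gripper_width: 0.0002
finger_force: 0.0
t 20.48 tray [-165.2   18.9] z 110.3 F [ 0.2  0.2 -0.2] ff 0.0
delta [18.9, -188.7, 101.3] spin -0.0
top green [259 222  52  18 389] [97.6  0.9]
top orange [343 142  27  19 105] [ -65.4 -179.9]
top orange [334 246  17  18 137] [-33.7  55.2]
side green [282 179  13  28  91] [78.1 17.3]
side orange [384 200  31  19 350] [ -37.1 -204.2]
side orange [268 219  20  18 222] [-40.   58.1]
side orange [384 225  27   8  67] [ -99.2 -172.5]
```

View pics/s7.png

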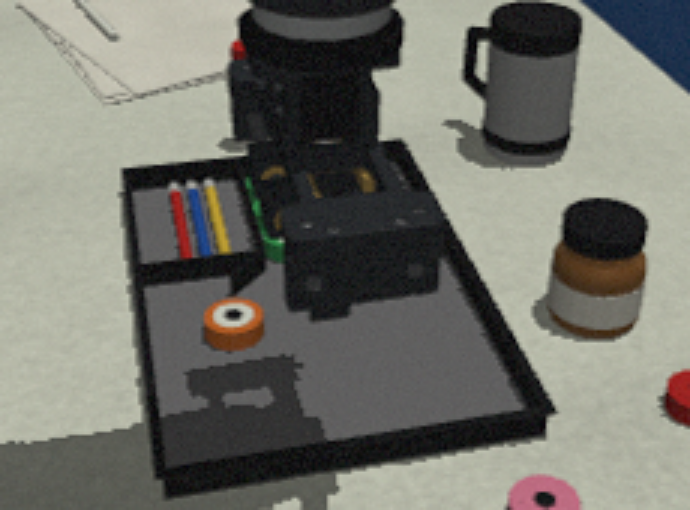

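```bash
python3 -c "
from bench import ticket
print(ticket.close_job())"
```

```text
the job is handed in; nothing more can be done
None
```

I pushed all three green rolls into the roll slot; the last pictures put them about 22, 62 and 102 mm past the gate. The orange roll is still in the wide compartment, the mug and jar look undisturbed, and the glue stick is mostly hidden in the last view but the arm never came near it. I handed the job in at about 20 s, and no verdict came back.

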